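# Snap the pinch-type dust cap onto the tilted camera head

## Task

The inspection camera on the tilting stand is to be put away: close the open mouth of its lens tube, which may be focused out by any amount, with the sprung dust cap that fits it (the smaller of the two caps). Pinch the cap's two tabs together, pick it up by them, set it square into the tilted mouth and press it gently home against the sprung seal, then let go so that both tabs spring out under the rim and the cap stays latched. Do not shift the camera or its tilt, and leave the larger cap and the other things on the worktop where they are.

Things in the scene. Friction and masses are not known exactly. Their poses are not given: they have to be found in the camera images.
- cap: The cap to fit, the smaller of two alike: grey plastic disc, 48 mm across, 10.5 mm thick, foot chamfered 2.5 mm, about 50 g (varies by half), lying tabs up. Origin: centre of the underside; z up out of its deck (away from the camera when fitted); y runs through its two black sprung tabs. Tabs held fully pinched are the grip for carrying and pressing; fingertips may reach down to the deck
- cap_grip (a point): point on the cap's axis midway between the two tabs, 20 mm above the underside. Each tab is an upright plate 20 mm wide along x, 4 mm thick, from the deck (10.5 mm) up to 30 mm above the underside. Over both outer faces they measure 34 mm along y at rest, 23 mm fully pinched
- cap_tab_a (a joint): inward travel (m) of the tab at +y: 0 sprung out, 0.0055 fully pinched at its stop; takes 8 N at first, 12.5 N at the end. Its latch nose, 12 mm wide, 2 to 5 mm above the cap's underside, stands 4.5 mm out past the disc's edge at rest and lies inside that edge when fully pinched
- cap_tab_b (a joint): the same for the tab at -y
- big_cap: The other cap, which does not fit and stays where it lies: same form, colour and tabs, but the disc is 62 mm across. Origin: centre of its underside
- housing (a point): Centre of the flat front face of the grey camera housing (72 mm across, black cooling rings). z points out along the axis of housing and lens tube (up and, as it leans, to the stand's -x side); y is level. The aluminium lens tube, 69 mm across, stands out of this face; its open rim is 16 to 26 mm beyond it, as focused, held stiffly. How far is not reported: look or feel
- seal (a joint): travel (m) of the flat black sprung seal ring in the tube's mouth: 0 = free, top 7 mm below the rim; 0.0045 = on its stop. It pushes out with 3 N free, 6 N at 0.0015, 12 N at the stop. The mouth is 50.4 mm in bore through a lip 3.5 mm deep, then a 62 mm groove to 13 mm deep for the cap's noses; these clear the lip with the seal pressed over 0.0015, where a latched cap is then held. Any turn will do
- camera (a joint): tilt of the camera (housing and lens tube) from vertical in rad, held stiffly by its clamp (0 = mouth straight up; 0.42 to 0.70 as found)
- stand: The camera's stand, fixed: dark steel base 120 x 112 x 12 mm with two upright grey arms, 47 mm to each side, 122 mm high, with black clamp knobs out to 56 mm. Origin: centre of the base's underside; the camera leans to its -x side. The tilt hinge is 105 mm above the worktop and 30 mm behind the housing's front face, on the axis
- marker: bystander: black felt marker lying down, 130 mm long, 12 mm high; origin under its centre
- loupe: bystander: black eyepiece loupe, 38 mm across, 32 mm high; origin under its centre
- vial_small: bystander: screw-cap sample vial, 25 mm across, 54 mm high; origin under its centre
- vial_large: bystander: screw-cap sample vial, 28 mm across, 62 mm high; origin under its centre
- tweezers: bystander: steel tweezers lying down, 120 mm long, 9 mm high; origin under its centre
- dish: bystander: clear dish with lid, 94 mm across, 16 mm high; origin under its centre
- timer: bystander: digital timer, 62 x 62 x 18 mm; origin under its centre
- lens_tissue: bystander: pack of lens tissue, 71 x 101 x 18 mm; origin under its centre
Not all that is in view belongs to the job. Leave any brown or orange look-alike of the cap alone.

How it is judged (in metres and radians):
On the way, in this order (a step that is already met when the one before it is completed fails the run):
1. the smaller cap is lifted clear of the worktop with both tabs pinched in (height (world z) of cap above 0.05 m and value of joint each of cap_tab_a, cap_tab_b above 0.004 m), for 0.2 s.
2. the cap, its tabs pinched, is pressed down in the mouth until the seal has yielded more than 1.8 mm (value of joint seal above 0.0018 m and x of cap in the frame of housing between -0.003 and 0.003 m and y of cap in the frame of housing between -0.003 and 0.003 m and value of joint each of cap_tab_a, cap_tab_b above 0.0035 m), for 0.1 s.
At the end, for the whole second after the job is handed in: The smaller cap sits latched in the lens tube's mouth: both tabs sprung out (travel below 1.5 mm) while it holds the seal pressed by more than 0.8 mm, centred on the tube within 3 mm each way, square within 0.07 rad, at rest and released (value of joint seal above 0.0008 m and x of cap in the frame of housing between -0.003 and 0.003 m and y of cap in the frame of housing between -0.003 and 0.003 m and angle between the z axis of cap and the z axis of housing, either way round below 0.07 rad and value of joint each of cap_tab_a, cap_tab_b below 0.0015 m and linear speed of cap below 0.02 m/s and contact force between the fingers and cap below 0.05 N); the robot touches nothing.
It fails at once if the front of the camera's housing is shifted by more than 10 mm (distance of housing from where it was at the start of the episode above 0.01 m).
It fails at once if the cap is forced onto the camera with more than 45 N (contact force between cap and stand above 45 N).
It fails at once if the larger cap is moved by more than 30 mm (distance of big_cap from where it was at the start of the episode above 0.03 m).
It fails at once if a bystander is moved by more than 30 mm (distance of any of marker, loupe, vial_small, vial_large, tweezers, dish, timer, lens_tissue from where it was at the start of the episode above 0.03 m).
It also fails if it takes over 48 s, if anything falls off the work surface, if the arm or the gripper's body presses on something with over 40 N, if the wrist force passes 120 N, or if a joint passes its speed limit or range.

## Robot

A 7-joint arm with a two-finger parallel gripper is mounted at the origin on a cart in front of the work surface, level with it; the furniture and walls round the work are solid. World frame = base frame: x ahead of the robot, y to its left, z up, the work surface at z = 0. Lengths are in mm, angles in rad, forces in N, time in s.
With the tool pointing down it reaches from about 350 to 900 mm from the base axis. Payload 8.1 kg.
Tool frame: the origin (TCP) lies midway between the tips of the shut fingers; the grasp point (between the pads) lies 19 mm behind it (robot.hold_point_z is the z of the grasp point in the tool frame, in mm); z points along the fingers, y is the line along which they close (so a half turn about z gives the same grasp; the last joint's range is limited). The gripper opens to 85 mm and grips with 20 to 120 N. Pads are 22 mm wide; open, the fingers measure 114 mm over their backs; the gripper's body (76 mm by 85 mm) begins 54 mm behind the grasp point. The pads swing forward as they close: fully open they stand 13 mm farther back than shut.
Start: joints at [1.214, 0.434, 0.025, 1.573, -0.012, 1.134, -0.075], TCP at [156.903, -604.998, 231.323] pointing down, gripper open.
Joint ranges: [-2.62, 2.62], [-0.44, 2.09], [-1.27, 1.32], [0.08, 2.57], [-1.32, 4.46], [0.12, 2], [-2.74, 2.74]. Speed limits (rad/s): [2.22, 2.22, 3.01, 3.01, 3.14, 3.14, 3.14].

## Interface

Orientations are given as a unit quaternion [x, y, z, w].
In Python, from plant import robot gives the robot as it stands. The module is installed in compiled form; this text tells all that it offers.
- The arm moves only by the shell command python3 -m creep 'ROWS'. ROWS is JSON, a list of rows, each a list of 7 numbers: the shift along the tool's x, y, z in mm, then the turn, a rotation vector about the tool's x, y, z in degrees, then the finger opening in mm, from 0 to 85.4. A call has 1 to 20 rows; each row is the pose to reach, as a shift and turn from the pose commanded when the call began, along the tool's axes at that moment; what a row does not reach only later rows make up. A row lasts 1/10 s, in which the tool goes at most 50 mm and 8.59 degrees, less where a joint would pass 70% of its speed; a pose out of reach is approached as far as the arm can. A call with a gripper value outside its range is refused whole. The fingers move at their own pace and stop on an object; the grip force is fixed at half the most. Time passes only in rows, so rows that repeat a pose let the fingers close. It gives the time, the measured TCP pose, the force, the opening and the grip force at its end, in the units of the state.
- robot.read_state(): the state, without advancing time (a new reading comes with each control period).
- robot.snapshot(name): name is "scene" or "top" or "wrist"; returns (picture, depth): 400x640x3 uint8, red, green, blue; 400x640 float32, mm along the optical axis (not along the pixel's ray), 0 where there is no reading.
- robot.calibration(name): a dict with "K" (3x3 intrinsics, pixels), "dist" ([k1, k2, p1, p2, k3] as OpenCV has them; the pictures are not rectified), "R" (3x3) and "t" (3): a world point X has camera coordinates R X + t; the wrist camera has in their place "tool_from_camera" (4x4, takes a point from camera to tool coordinates, whose origin is the TCP and whose axes are the flange's). Camera axes: x right, y down, z forward; pixel columns grow to the right and rows downward; lengths in mm; the calibration is good to about 2 mm. A picture is of the moment at which its call begins: read the wrist's pose just before it. calibration takes no time and is no camera call.
- robot.close_job(): hands the job in; it is judged then, once.
Trained networks look in the newest picture that a camera, given by its name, has taken for a name from the list of things; names that differ only in an ending like _2 or _b are one class to them, and where a whole thing is asked for, a point or a joint stands for the part that bears it (a point fixed in the world has none). Each returns a list of dicts, best first, with "conf" (0 to 1); they miss things now and then, are a little off and sometimes report something else, mostly with a low value. They report only what shows in the picture. A call takes as long as a camera call. They do not tell look-alikes from the thing itself.
- robot.recognise(target, camera): "rect" ([left, top, right, bottom] in pixels, round what is visible of it).
The state is a dict: "time": time; "qpos": joint angles; "joint_vel": joint speeds; "joint_efforts": joint torques, N m; "eef_pos": TCP position; "eef_rot": TCP orientation; "force": force on the tool from outside, world axes, zero at the start; "moment": the same for the moment, N m; "width": finger opening in mm; "grip_force": force on a finger pad.
Only numpy, scipy, OpenCV 4.12 (cv2) and the standard library are available. Lean on these libraries where they do the work, as an engineer would, in place of code of your own. Each camera call takes 0.05 s, during which the arm holds its last target. There are 200 camera calls.

## Working session

There is one attempt and no reset: what is moved stays moved. The work goes in short steps, Python scripts to look and compute and a shell command to move; the robot and the scene stay as the last step left them, time stands still between calls to the robot, and variables do not carry over. Pictures are saved under pics/ and viewed, at most 10 in all, crops included, and the job is handed in when it is done.

```bash
mkdir -p pics; cat > h.py <<'E'
import numpy as np, cv2, json
from plant import robot
from scipy.spatial.transform import Rotation as Ro
def cloud(name,dep,st=None):
    c=robot.calibration(name); K=np.array(c['K']); d=np.array(c['dist'],float)
    v,u=np.mgrid[0:400,0:640]
    p=cv2.undistortPoints(np.stack([u,v],-1).reshape(-1,1,2).astype(float),K,d).reshape(400,640,2)
    P=np.dstack([p*dep[...,None],dep])
    if name=='wrist':
        T=np.array(c['tool_from_camera']); P=P@T[:3,:3].T+T[:3,3]
        R=Ro.from_quat(st['eef_rot']).as_matrix(); return P@R.T+np.array(st['eef_pos'])
    return (P-np.array(c['t']))@np.array(c['R'])
def snap(name,f=None):
    st=robot.read_state(); im,de=robot.snapshot(name)
    if f: cv2.imwrite('pics/'+f,im[...,::-1])
    P=cloud(name,de,st); P[de<=0]=np.nan
    return im,de,P,st
E
python3 - <<'E'
from h import *
for n in ['scene','top']:
    im,de,P,st=snap(n,n+'.png'); np.savez(n+'.npz',im=im,P=P)
    for t in ['cap','big_cap','housing','stand']:
        for r in robot.recognise(t,n)[:4]:
            l,tp,rt,b=r['rect']; u,v=int((l+rt)/2),int((tp+b)/2)
            print(n,t,round(r['conf'],2),np.round(r['rect']),P[v,u].round())
print(st['eef_pos'],st['eef_rot'],st['time'])
E
```

```text
scene cap 0.8 [319. 228. 338. 247.] [439.  42.  30.]
scene cap 0.71 [351. 238. 368. 255.] [351.  24.  30.]
scene cap 0.51 [391. 173. 402. 177.] [ 410. -265.   86.]
scene cap 0.47 [418. 176. 433. 190.] [ 355. -359.   26.]
scene big_cap 0.66 [281. 269. 309. 286.] [417. 210.  23.]
scene big_cap 0.55 [325. 234. 331. 247.] [444.  41.  17.]
scene housing 0.63 [241. 171. 263. 207.] [658.  95. 133.]
scene stand 0.84 [239. 167. 280. 230.] [700.  33.  48.]
top cap 0.66 [305. 244. 318. 261.] [368.  17.   7.]
top cap 0.55 [434. 248. 448. 259.] [ 358. -359.   29.]
top cap 0.48 [440. 208. 451. 222.] [ 468. -383.    9.]
top cap 0.46 [299. 216. 316. 233.] [451.  27.  11.]
top big_cap 0.81 [242. 222. 260. 243.] [431. 196.  11.]
top big_cap 0.47 [270. 119. 300. 147.] [693.  79. 140.]
top housing 0.92 [272. 118. 300. 150.] [695.  74. 134.]
top housing 0.51 [238. 222. 263. 240.] [437. 196.  14.]
top stand 0.62 [267. 114. 312. 161.] [684.  66. 133.]
top stand 0.24 [272. 115. 301. 150.] [696.  73. 140.]
[ 156.8260802  -604.77230669  230.95606582] [ 9.91962462e-01  1.26531990e-01 -8.05028184e-05 -3.49565072e-04] 0.25
```

View pics/top.png

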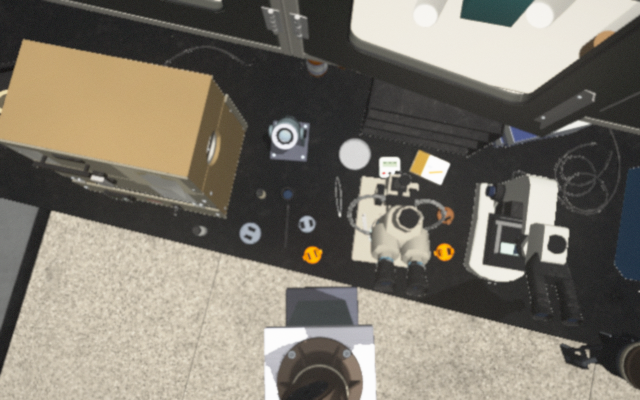

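View pics/scene.png

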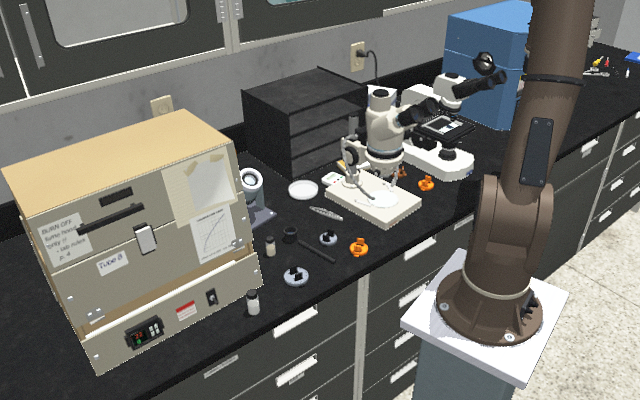

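Top view: the grey caps are at (307,224), which is the smaller, and at (250,233), which is larger. The look-alikes are orange at (312,255) and (444,252), and brown at (445,215). The camera's mouth is at (285,133). The scene view agrees: the small grey cap is at (328,238). I choose the grey cap at top (307,224), and will check it in a close crop along with a depth analysis.

```bash
python3 - <<'E'
from h import *
t=np.load('top.npz'); im,P=t['im'],t['P']
a=cv2.resize(im[105:245,225:345],None,fx=5,fy=4.2,interpolation=cv2.INTER_CUBIC); cv2.imwrite('pics/crop1.png',a[...,::-1])
for n,c in (('small',(215,234,298,317)),('big',(220,245,240,262))):
    q=P[c[0]:c[1],c[2]:c[3]].reshape(-1,3); m=(q[:,2]>6)&(q[:,2]<40); q=q[m]; print(n,len(q),q.min(0).round(),q.max(0).round(),((q.min(0)+q.max(0))/2).round())
for z0,z1 in ((5,30),(60,90),(100,130),(130,160),(160,200)):
    q=P[105:170,260:320].reshape(-1,3); q=q[(q[:,2]>z0)&(q[:,2]<z1)]
    if len(q): print(z0,len(q),q.min(0).round(),q.max(0).round(),q.mean(0).round())
q=P[40:220,0:250].reshape(-1,3);q=q[q[:,2]>100];print('box',np.nanmin(q,0),np.nanmax(q,0))
print(np.array(robot.calibration('wrist')['tool_from_camera']).round(3), robot.calibration('wrist')['K'])
c=robot.calibration('top');print(-np.array(c['R']).T@c['t'])
E
```

```text
small 207 [430.  -0.   6.] [475.  54.  35.] [453.  27.  21.]
big 349 [399. 164.   6.] [464. 227.  33.] [432. 196.  20.]
5 766 [617. -17.   5.] [821. 166.  29.] [688.  69.  12.]
60 25 [686.  28.  62.] [759. 122.  89.] [712.  55.  80.]
100 286 [654.  20. 100.] [753. 129. 130.] [705.  72. 118.]
130 483 [655.  41. 130.] [733. 111. 160.] [692.  75. 142.]
160 42 [701.  50. 160.] [715.  92. 168.] [708.  73. 162.]
box [491.12420856 104.09354346 100.09242976] [847.34264574 680.53617223 503.09851004]
[[ 1.00000e-03 -9.56000e-01 -2.92000e-01  7.47050e+01]
 [ 1.00000e+00  1.00000e-03  0.00000e+00  4.36000e-01]
 [ 0.00000e+00 -2.92000e-01  9.56000e-01 -1.42171e+02]
 [ 0.00000e+00  0.00000e+00  0.00000e+00  1.00000e+00]] [[315.08404147   0.         317.57810719]
 [  0.         315.08404147 197.15546251]
 [  0.           0.           1.        ]]
[ 399.97109989  -25.27871679 1183.52435405]
```

View pics/crop1.png

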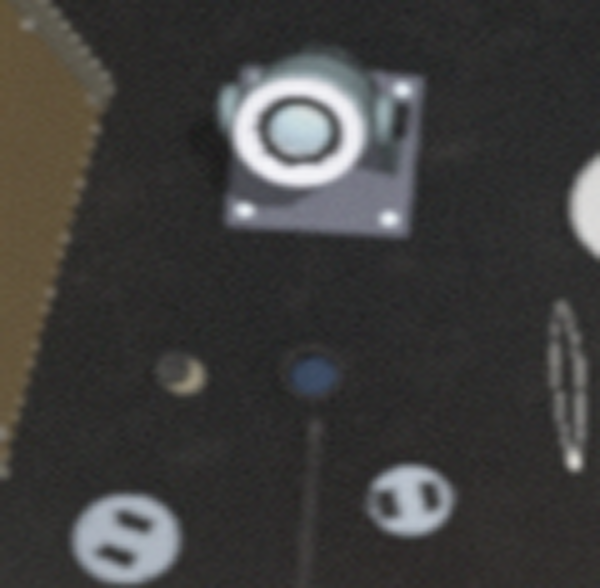

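The crop confirms it: the small cap is at crop (410,500), with its tabs spread left and right. The camera leans towards the robot. Next I check the heights of the obstacles on the way (the microscopes).

```bash
python3 - <<'E'
from h import *
A=np.concatenate([np.load(n+'.npz')['P'].reshape(-1,3) for n in('top','scene')])
A=A[np.isfinite(A).all(1)&(A[:,0]>100)&(A[:,2]<900)]
print('cols y from -750 step 75; rows x')
ys=np.arange(-750,300,75)
for x in range(150,900,75):
    print(x,[int(np.percentile(s,98)) if len(s:=A[(A[:,0]>=x)&(A[:,0]<x+75)&(A[:,1]>=y)&(A[:,1]<y+75)][:,2])>5 else -1 for y in ys])
E
```

```text
cols y from -750 step 75; rows x
150 [5, 406, 536, 341, 5, 6, 6, 0, 1, 0, 0, 0, -16, -900]
225 [6, 6, 365, 369, 358, 6, 351, 345, 5, 5, 3, -901, -903, -900]
300 [7, 151, 327, 328, 151, 29, 366, 374, 370, 11, 17, 4, 4, 4]
375 [5, 155, 326, 325, 146, 195, 330, 364, 329, 7, 25, 13, 28, 4]
450 [9, -1, 250, 248, 29, 236, 305, 363, 235, 10, 29, 17, 12, 312]
525 [493, 505, 556, 495, 748, 786, 268, 269, 33, 8, 32, 33, 57, 388]
600 [8, 104, 511, 604, 493, 802, 576, 576, 22, 9, 139, 138, 309, 389]
675 [114, 115, 590, 602, 494, 494, 494, 574, 578, 682, 645, 162, 388, 389]
750 [256, 493, 555, 583, 496, 566, 544, 494, 494, 5, 635, 620, 577, 574]
825 [353, 493, 494, 493, 499, 244, 543, 504, 494, 4, 5, 5, 5, 574]
```

```bash
python3 -m creep '[[0,0,-50,0,0,0,85],[0,0,-100,0,0,0,85],[0,0,-150,0,0,0,85],[0,0,-200,0,0,0,85],[15,-20,-240,0,0,0,85],[50,-52,-250,0,0,0,85],[84,-88,-250,0,0,0,85],[119,-124,-250,0,0,0,85],[153,-160,-250,0,0,0,85],[188,-196,-250,0,0,0,85],[222,-232,-250,0,0,0,85],[257,-268,-250,0,0,0,85],[291,-304,-250,0,0,0,85],[326,-340,-250,0,0,0,85],[361,-376,-250,0,0,0,85],[395,-412,-250,0,0,0,85],[430,-448,-250,0,0,0,85],[464,-484,-250,0,0,0,85],[499,-520,-250,0,0,0,85],[528,-550,-250,0,0,0,85]]'
```

```text
time: 2.5
eef_pos: [530.6, 62.5, 481.4]
eef_rot: [0.992, 0.127, 0.0, -0.0]
force: [0.8, -1.0, 0.6]
width: 85.1
grip_force: 0.0
```

```bash
python3 -m creep '[[0,0,45,-2,7,0,85],[10,2,90,-4,14,0,85],[25,5,140,-6,21,0,85],[39,10,190,-7.5,29,0,85],[39,10,190,-7.5,29,0,85],[39,10,190,-7.5,29,0,85]]'
python3 - <<'E'
from h import *
im,de,P,st=snap('wrist','w1.png'); np.savez('w1.npz',im=im,P=P)
for t in ['cap','big_cap','housing','stand']:
    for r in robot.recognise(t,'wrist')[:3]: print(t,round(r['conf'],2),np.round(r['rect']))
E
```

```text
time: 3.1
eef_pos: [561.7, 57.8, 281.1]
eef_rot: [0.96, 0.123, 0.249, 0.033]
force: [-1.8, -1.0, -0.2]
width: 85.0
grip_force: 0.0
cap 0.58 [273. 328. 316. 357.]
housing 0.78 [277.  98. 343. 165.]
stand 0.95 [254.  98. 359. 210.]
```

View pics/w1.png

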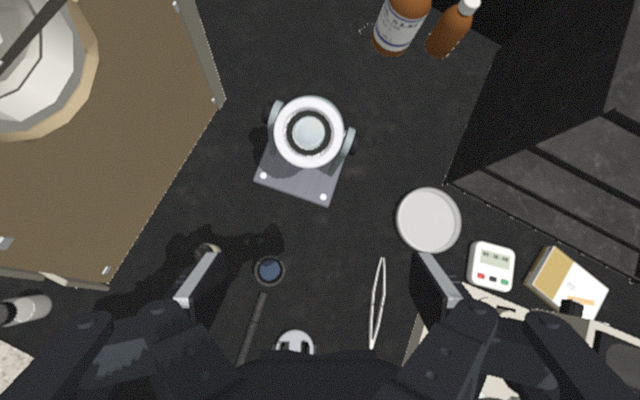

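The picture shows the mouth at (310,132), the white tube rim around the black seal, and the small cap's edge at (294,343). I now fit the rim plane and centre.

```bash
cat > rim.py <<'E'
from h import *
def rim(im,P,box,th=170):
    l,t,r,b=box; m=np.zeros(im.shape[:2],bool); m[t:b,l:r]=1
    m&=(im.min(2)>th)&np.isfinite(P).all(2)
    Q=P[m]; ok=np.ones(len(Q),bool)
    for i in range(12):
        c=Q[ok].mean(0); n=np.linalg.svd(Q[ok]-c)[2][2]; n*=np.sign(n[2]); d=(Q-c)@n; ok=abs(d)<max(3,2.5*np.median(abs(d[ok])))if i<8 else abs(d)<3
    ey=np.cross(n,[-1,0,0]); ey/=np.linalg.norm(ey); ex=np.cross(ey,n)
    uv=np.c_[(Q[ok]-c)@ex,(Q[ok]-c)@ey]; 
    h=cv2.convexHull(uv.astype(np.float32)); (cu,cv_),R=cv2.minEnclosingCircle(h)
    # mean-ring fit: extents at several directions, robust
    from scipy.optimize import least_squares
    f=least_squares(lambda p: np.maximum(np.hypot(*(uv-p).T)-34.5,0)+np.maximum(25.2-np.hypot(*(uv-p).T),0),[cu,cv_])
    return n,c+ex*f.x[0]+ey*f.x[1],c+ex*cu+ey*cv_,R,ok.sum(),len(Q),np.sqrt((d[ok]**2).mean())
E
python3 - <<'E'
from rim import *
w=np.load('w1.npz'); 
for th in(150,190,215):
    n,c,c2,R,k,N,s=rim(w['im'],w['P'],(270,92,350,172),th)
    print(th,n.round(3),'tilt',np.arccos(n[2]).round(3),'az',np.degrees(np.arctan2(n[1],n[0])).round(1),c.round(1),c2.round(1),R,k,N,s)
E
```

```text
150 [-0.525  0.052  0.849] tilt 0.556 az 174.3 [681.9  80.  137.9] [689.1  75.6 142.6] 29.154260635375977 96 3373 1.0083641386707218
190 [-0.479 -0.104  0.872] tilt 0.512 az -167.8 [681.9  78.8 141.3] [683.8  77.8 142.2] 34.151512145996094 724 2702 1.460397476354374
215 [-0.513  0.05   0.857] tilt 0.541 az 174.4 [681.3  77.6 145.7] [681.8  77.6 146. ] 33.97589111328125 1505 1858 0.7941725553727849
```

```bash
cat >> h.py <<'E'
def row(pos,xdir,zdir,st=None):
    st=st or robot.read_state(); R=Ro.from_quat(st['eef_rot'])
    z=np.array(zdir,float);z/=np.linalg.norm(z); x=np.array(xdir,float); x-=z*(x@z); x/=np.linalg.norm(x)
    T=Ro.from_matrix(np.c_[x,np.cross(z,x),z])
    return R.inv().apply(np.array(pos)-st['eef_pos']).round(1),np.degrees((R.inv()*T).as_rotvec()).round(2)
E
python3 - <<'E'
from h import *
st=robot.read_state(); print(st['time'],st['eef_pos'],st['eef_rot'],st['joint_vel'])
print(row((390,20,150),(0.968,.251,0),(0,0,-1)))
E
```

```text
3.35 [573.67893065  60.80727123 296.14020597] [0.95765151 0.12153481 0.25900358 0.03240394] [ 0.00300386 -0.0009841  -0.00064576  0.01789117  0.00869827 -0.02077498
 -0.01177869]
(array([-235.1,  -18.4,   33.6]), array([  7.53, -29.31,  -0.07]))
```

```bash
python3 - <<'E'
from rim import *
im,P=snap('wrist')[::2][:2]; np.savez('w2.npz',im=im,P=P)
r=[q for q in robot.recognise('housing','wrist')][0]['rect']; print(r)
b=[int(r[0])-6,int(r[1])-6,int(r[2])+6,int(r[3])+6]
for th in(200,215,230):
    n,c,c2,R,k,N,s=rim(im,P,b,th)
    print(th,n.round(3),'tilt',np.arccos(n[2]).round(3),'az',np.degrees(np.arctan2(n[1],n[0])).round(1),c.round(1),c2.round(1),R,k,N,s)
E
python3 -m creep '[[-45,-3,6,1,-5,0,70],[-90,-7,12,3,-11,0,70],[-140,-10,20,5,-18,0,70],[-190,-14,28,6,-25,0,70],[-235,-18,34,7.5,-29.3,0,70],[-235,-18,34,7.5,-29.3,0,70],[-235,-18,34,7.5,-29.3,0,70],[-235,-18,34,7.5,-29.3,0,70]]'
python3 - <<'E'
from h import *
im,de,P,st=snap('wrist','w3.png'); np.savez('w3.npz',im=im,P=P)
print(st['eef_pos'],st['eef_rot'],abs(np.array(st['joint_vel'])).max())
for r in robot.recognise('cap','wrist')[:3]: print(round(r['conf'],2),np.round(r['rect']))
E
```

```text
[274.3, 118.0, 340.4, 184.6]
200 [-0.513  0.049  0.857] tilt 0.541 az 174.5 [681.3  77.6 145.7] [681.5  77.6 145.8] 34.30396270751953 1506 2235 0.7781821912027677
215 [-0.513  0.05   0.857] tilt 0.541 az 174.5 [681.3  77.5 145.7] [681.4  77.7 145.7] 34.10847854614258 1442 1745 0.7672564680733215
230 [-0.513  0.049  0.857] tilt 0.541 az 174.6 [681.5  77.6 145.9] [681.5  77.6 145.9] 33.738502502441406 1305 1382 0.7524903388597981
time: 4.25
eef_pos: [388.4, 19.1, 147.4]
eef_rot: [0.992, 0.126, -0.001, 0.0]
force: [-0.3, -0.2, 0.2]
width: 69.9
grip_force: 0.0
[388.42637023  19.05960844 147.36406795] [ 9.91989514e-01  1.26318131e-01 -6.95157801e-04  2.25818432e-04] 0.00783964731819053
0.77 [292.  85. 358. 143.]
0.74 [289. 188. 344. 243.]
```

View pics/w3.png

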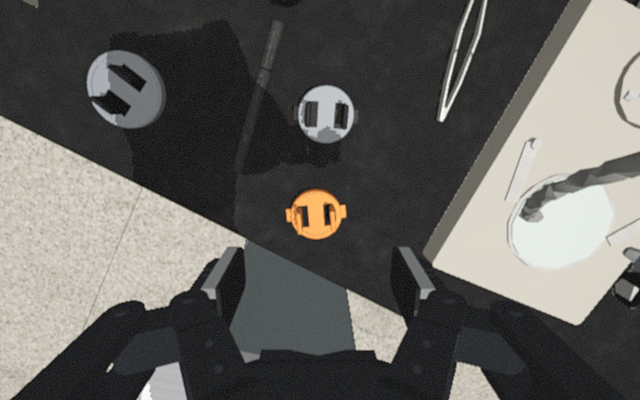

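The small grey cap is at (326,114) with its tabs at (311,115) and (341,115), already nearly in line with the finger closing direction. The orange look-alike at (316,215) is left alone.

```bash
python3 - <<'E'
from h import *
w=np.load('w3.npz'); P=w['P'][75:155,282:370].reshape(-1,3); I=w['im'][75:155,282:370].reshape(-1,3)
k=np.isfinite(P).all(1); P=P[k];I=I[k]
print('floor z',np.median(P[P[:,2]<6][:,2]))
T=P[(P[:,2]>24)&(P[:,2]<40)]; print(len(T),np.percentile(T[:,2],[10,50,90]))
D=P[(P[:,2]>7)&(P[:,2]<15)]; print('disc z',np.median(D[:,2]),len(D))
(c,R)=cv2.minEnclosingCircle(D[:,:2].astype(np.float32)); print('disc',c,R)
_,lab,cen=cv2.kmeans(T[:,:2].astype(np.float32),2,None,(3,50,.01),5,cv2.KMEANS_PP_CENTERS); print(cen,cen.mean(0))
d=cen[0]-cen[1]; print('sep',np.hypot(*d),'ang',np.degrees(np.arctan2(d[1],d[0])))
for i in(0,1): 
    q=T[lab[:,0]==i]; r=cv2.minAreaRect(q[:,:2].astype(np.float32)); print(r,len(q),np.median(q[:,2]))
E
```

```text
floor z -0.2843525574899104
278 [27.79465866 29.29883189 30.32178688]
disc z 10.307794399366145 2206
disc (451.17626953125, 27.887723922729492) 23.972618103027344
[[454.39755    13.2238455]
 [448.79144    42.732014 ]] [451.59448  27.97793]
sep 30.035986 ang -79.24286
((454.1599426269531, 12.974218368530273), (18.859907150268555, 4.307763576507568), 10.846627235412598) 140 29.274225257001532
((448.4460754394531, 42.74416732788086), (19.416913986206055, 4.41668176651001), 11.253605842590332) 138 29.321625081728747
```

```bash
python3 - <<'E'
from h import *
for z in(60,11): print(row((451.4,27.9,z),(0.982,.189,0),(0,0,-1)))
E
```

```text
(array([63.9,  7.3, 87. ]), array([0.03, 0.12, 3.64]))
(array([ 64. ,   7.3, 136. ]), array([0.03, 0.12, 3.64]))
```

```bash
python3 -m creep '[[32,4,30,0,0,2,50],[64,7.3,60,0,0,3.6,50],[64,7.3,87,0,0,3.6,50],[64,7.3,87,0,0,3.6,50],[64,7.3,87,0,0,3.6,50],[64,7.3,87,0,0,3.6,50]]'
python3 - <<'E'
from h import *
print(row((451.4,27.9,11),(0.982,.189,0),(0,0,-1)))
im,de,P,st=snap('wrist','w4.png'); print(st['width'],st['eef_pos'])
E
```

```text
time: 4.95
eef_pos: [450.1, 27.5, 60.2]
eef_rot: [0.995, 0.095, -0.002, 0.001]
force: [0.6, 0.0, 0.2]
width: 49.9
grip_force: 0.0
(array([ 1.6, -0.2, 49.2]), array([0.04, 0.19, 0.03]))
49.87970226671444 [450.05057739  27.47968644  60.16006812]
```

View pics/w4.png

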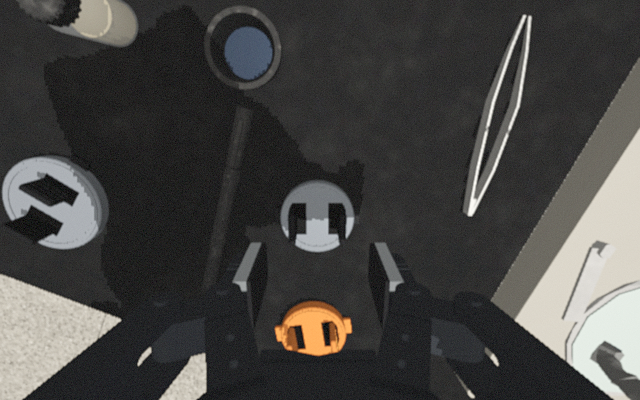

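The cap, at (318,216), is centred between the fingers. I descend and pinch.

```bash
python3 -m creep '[[1.5,0,25,0,0,0,50],[1.5,0,40,0,0,0,50],[1.5,0,49,0,0,0,50],[1.5,0,49,0,0,0,50],[1.5,0,49,0,0,0,36],[1.5,0,49,0,0,0,20],[1.5,0,49,0,0,0,10],[1.5,0,49,0,0,0,10],[1.5,0,49,0,0,0,10],[1.5,0,49,0,0,0,10],[1.5,0,49,0,0,0,10]]'
```

```text
time: 6.1
eef_pos: [451.4, 27.7, 11.5]
eef_rot: [0.995, 0.095, -0.002, 0.001]
force: [-4.1, 0.4, 19.6]
width: 20.7
grip_force: 58.6
```

```bash
python3 -m creep '[[0,0,-10,0,0,0,10],[0,0,-40,0,0,0,10],[0,0,-80,0,0,0,10],[0,0,-130,0,0,0,10],[0,0,-130,0,0,0,10],[0,0,-130,0,0,0,10],[0,0,-130,0,0,0,10],[0,0,-130,0,0,0,10]]'
python3 - <<'E'
from h import *
im,de,P,st=snap('wrist','w5.png'); np.savez('w5.npz',im=im,P=P,pos=st['eef_pos'],rot=st['eef_rot']); print(st['width'],st['eef_pos'],st['force'])
E
```

```text
time: 6.9
eef_pos: [450.4, 27.5, 138.6]
eef_rot: [0.995, 0.095, -0.004, 0.0]
force: [0.4, 0.1, -0.4]
width: 20.8
grip_force: 60.9
20.81468076448844 [450.44933131  27.54515481 138.64988331] [ 0.39588294  0.10918088 -0.37228065]
```

View pics/w5.png

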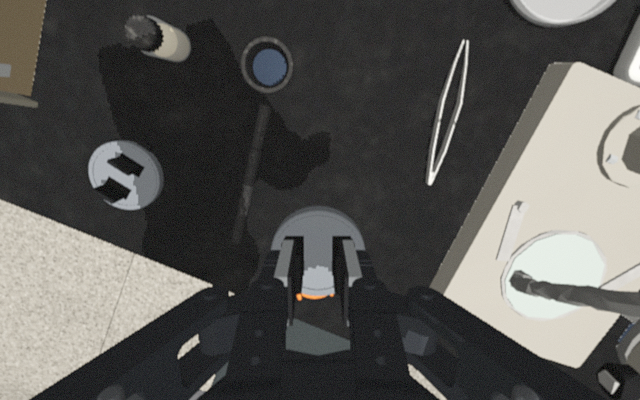

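The cap is held, with its disc at (318,235) and the noses drawn in. I measure its pose in the tool frame and compute the fitting poses.

```bash
cat > held.py <<'E'
from h import *
from scipy.optimize import least_squares
def held(P,pos,rot):
    Q=Ro.from_quat(rot).inv().apply((P-pos).reshape(-1,3)).reshape(P.shape)
    m=np.isfinite(Q).all(2)&(abs(Q[...,1])<30)&(Q[...,0]>-15)&(Q[...,0]<30)&(Q[...,2]>-6)&(Q[...,2]<14)
    m[:200]=m[:200]; q=Q[m]
    q=q[(abs(q[:,1])<9)|(q[:,0]>12.5)]
    ok=np.ones(len(q),bool)
    for i in range(10):
        c=q[ok].mean(0); n=np.linalg.svd(q[ok]-c)[2][2]; n*=-np.sign(n[2]); d=(q-c)@n; ok=abs(d)<1.5 if i>3 else abs(d)<4
    z0=c[2]-(n[0]*(0-c[0])+n[1]*(0-c[1]))/n[2]
    e=q[ok]; e=e[e[:,0]>10]
    b=[]
    for a in np.radians(np.arange(-50,51,5)):
        r=np.hypot(e[:,0],e[:,1]); an=np.arctan2(e[:,1],e[:,0]); s=r[abs(an-a)<.05]
        if len(s)>3: b.append((np.percentile(s,97)*np.cos(a),np.percentile(s,97)*np.sin(a)))
    b=np.array(b); f=least_squares(lambda p:np.hypot(b[:,0]-p[0],b[:,1]-p[1])-24,[0,0],loss='soft_l1')
    return n,z0,f.x,ok.sum(),np.abs(f.fun).mean()
if __name__=='__main__':
    w=np.load('w5.npz'); n,z0,cx,k,e=held(w['P'],w['pos'],w['rot'])
    print('deck normal tool',n.round(3),'deck z',z0.round(2),'centre',cx.round(2),k,e.round(2))
E
python3 held.py
```

```text
deck normal tool [-0.006  0.002 -1.   ] deck z 1.53 centre [-0.25  0.44] 2772 0.08
```

```bash
cat > goal.py <<'E'
from h import *
import sys
n=np.array([-.513,.049,.857]); n/=np.linalg.norm(n); c=np.array([681.4,77.6,145.8]); cx=(-.25,.44); zu=12.0
z=-n; x=np.array([1,-.095,0]); x-=z*(x@z); x/=np.linalg.norm(x); y=np.cross(z,x)
def tgt(h): return c+n*(h+zu)-x*cx[0]-y*cx[1]
if __name__=='__main__':
    st=robot.read_state()
    for h in map(float,sys.argv[1:]): print(h,tgt(h).round(1),*row(tgt(h),x,z,st))
    R=Ro.from_quat(st['eef_rot']).as_matrix(); T=np.array(st['eef_pos'])
    o=T+R@np.array([*cx,zu])-c; print('cap in rim frame x,y,h',(o@x).round(2),(o@y).round(2),(o@n).round(2),'ang',np.degrees(np.arccos(-R[:,2]@n)).round(2),'F',(np.array(st['force'])@n).round(2),st['width'],st['time'])
E
python3 goal.py 70 15
```

```text
70.0 [639.6  82.  216.2] [195.3 -17.6 -79.1] [-4.39 31.23 15.97]
15.0 [667.8  79.3 169.1] [222.9  -9.6 -32.1] [-4.39 31.23 15.97]
cap in rim frame x,y,h -202.97 72.08 99.65 ang 31.44 F -0.23 20.342760527673985 6.95
```

```bash
python3 -m creep '[[0,0,-40,0,0,0,10],[30,-3,-80,-0.7,5,2.5,10],[70,-6,-80,-1.5,11,5.5,10],[110,-10,-80,-2.4,17,8.7,10],[150,-14,-80,-3.4,24,12.3,10],[180,-16,-79,-4,29,14.8,10],[195,-17.6,-79,-4.4,31.2,16,10],[195,-17.6,-79,-4.4,31.2,16,10],[195,-17.6,-79,-4.4,31.2,16,10],[195,-17.6,-79,-4.4,31.2,16,10],[195,-17.6,-79,-4.4,31.2,16,10]]'
python3 - <<'E'
from h import *
im,de,P,st=snap('wrist','w6.png'); np.savez('w6.npz',im=im,P=P,pos=st['eef_pos'],rot=st['eef_rot'])
from held import held
print(held(P,st['eef_pos'],st['eef_rot']))
E
python3 goal.py 15
```

```text
time: 8.05
eef_pos: [639.7, 81.2, 217.7]
eef_rot: [0.962, -0.046, 0.268, 0.013]
force: [0.4, 0.3, -0.2]
width: 20.2
grip_force: 60.8
(array([-4.07171448e-03, -3.14723399e-04, -9.99991661e-01]), np.float64(1.5426963551452462), array([-0.53826563,  0.3384786 ]), np.int64(2760), np.float64(0.11194223410280625))
15.0 [667.8  79.3 169.1] [-1.2 -0.9 56.2] [ 0.05 -0.09 -0.1 ]
cap in rim frame x,y,h 1.16 0.89 71.22 ang 0.1 F -0.76 20.342915375821157 8.1
```

View pics/w6.png

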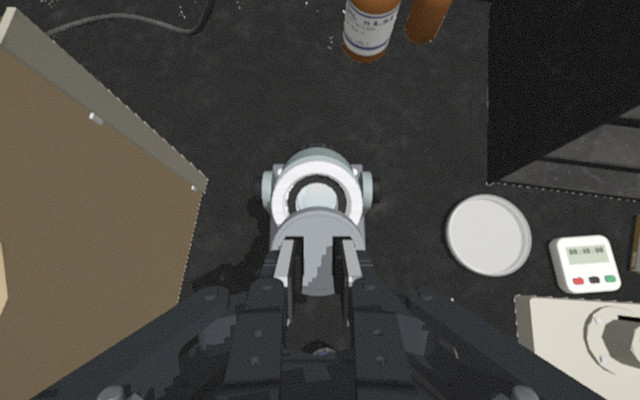

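The rim (318,200) and the cap (318,230) are both in view and lined up. I refit the rim in this frame, so that calibration errors cancel against the cap fit.

```bash
python3 - <<'E'
from rim import *
from goal import c,n as n0,x,y
w=np.load('w6.npz')
P=w['P'].copy(); P[((P-c)@n0)>15]=np.nan; P[((P-c)@n0)<-15]=np.nan
for th in(200,225):
    n,cc,c2,R,k,N,s=rim(w['im'],P,(265,150,370,240),th)
    o=cc-c;print(th,n.round(3),cc.round(1),'offset',(o@x).round(2),(o@y).round(2),(o@n0).round(2),R,k,N,s)
E
```

```text
200 [-0.508  0.05   0.86 ] [681.2  77.4 145.6] offset -0.23 0.17 -0.1 34.42654037475586 1790 2302 0.7314237123935113
225 [-0.508  0.049  0.86 ] [681.5  77.  145.9] offset 0.15 0.61 -0.03 33.765933990478516 1585 1622 0.6839063471171806
```

```bash
python3 -m creep '[[-1.2,-0.7,25,0,0,0,10],[-1.2,-0.7,50,0,0,0,10],[-1.2,-0.7,66,0,0,0,10],[-1.2,-0.7,66,0,0,0,10],[-1.2,-0.7,66,0,0,0,10],[-1.2,-0.7,66,0,0,0,10]]'
python3 goal.py 5 -3; python3 - <<'E'
from rim import *
from goal import c,n as n0,x,y
from held import held
im,de,P,st=snap('wrist'); print(held(P,st['eef_pos'],st['eef_rot']))
P[abs((P-c)@n0)>4]=np.nan
for th in(200,225):
    n,cc,c2,R,k,N,s=rim(im,P,(200,120,440,260),th)
    o=cc-c;print(th,n.round(3),'offset',(o@x).round(2),(o@y).round(2),(o@n0).round(2),R,k,N)
E
```

```text
time: 8.7
eef_pos: [673.0, 79.8, 161.6]
eef_rot: [0.962, -0.046, 0.268, 0.013]
force: [0.0, 0.5, -0.5]
width: 20.1
grip_force: 60.8
5.0 [672.9  78.9 160.5] [-0.6  0.9  1. ] [-0.02 -0.16 -0.06]
-3.0 [677.   78.5 153.6] [-0.6  0.9  9. ] [-0.02 -0.16 -0.06]
cap in rim frame x,y,h 0.59 -0.94 5.97 ang 0.16 F -0.45 20.116407187664024 8.7
(array([-0.00654729, -0.00122388, -0.99997782]), np.float64(1.5552334189468797), array([-0.53194501,  0.29987147]), np.int64(2776), np.float64(0.09484584717295232))
200 [-0.505  0.049  0.862] offset -0.08 0.27 0.0 34.33849334716797 2917 2932
225 [-0.508  0.049  0.86 ] offset 0.23 0.53 -0.0 33.909339904785156 2637 2638
```

```bash
python3 -m creep '[[-0.3,1.3,0,0,0,0,10],[-0.3,1.3,2,0,0,0,10],[-0.3,1.3,4,0,0,0,10],[-0.3,1.3,4,0,0,0,10],[-0.3,1.3,4,0,0,0,10]]'; python3 goal.py 0
python3 -c "
from h import *
print(robot.read_state()['time'])"
```

```text
time: 9.25
eef_pos: [674.6, 78.2, 156.8]
eef_rot: [0.962, -0.046, 0.268, 0.013]
force: [-1.2, -0.1, -0.6]
width: 20.2
grip_force: 60.8
0.0 [675.5  78.6 156.2] [ 0.5 -0.5  0.9] [ 0.02 -0.09 -0.03]
cap in rim frame x,y,h -0.43 0.52 0.94 ang 0.09 F 0.09 20.182431831778292 9.25
9.25
```

```bash
python3 -m creep '[[0.6,0,0,0,0,0,10],[0.6,0,1.5,0,0,0,10],[0.6,0,3,0,0,0,10],[0.6,0,4.5,0,0,0,10],[0.6,0,6,0,0,0,10],[0.6,0,6,0,0,0,10],[0.6,0,6,0,0,0,10]]'; python3 goal.py -9.5
```

```text
time: 9.95
eef_pos: [678.2, 77.8, 152.0]
eef_rot: [0.962, -0.046, 0.268, 0.013]
force: [-0.0, 1.0, -0.6]
width: 20.4
grip_force: 60.8
-9.5 [680.4  78.1 148.1] [-0.2 -0.5  4.5] [ 0.01 -0.1  -0.04]
cap in rim frame x,y,h 0.24 0.51 -5.01 ang 0.1 F -0.41 20.397913625822355 9.95
```

In the bore without contact force. I press further in small steps.

```bash
python3 -m creep '[[0,0,1,0,0,0,10],[0,0,2,0,0,0,10],[0,0,3,0,0,0,10],[0,0,3,0,0,0,10],[0,0,3,0,0,0,10]]'; python3 goal.py -9.5
```

```text
time: 10.45
eef_pos: [679.8, 77.7, 149.7]
eef_rot: [0.962, -0.046, 0.268, 0.013]
force: [-2.1, -0.9, 3.3]
width: 20.4
grip_force: 61.8
-9.5 [680.4  78.1 148.1] [-0.4 -0.5  1.7] [ 0.01 -0.12 -0.04]
cap in rim frame x,y,h 0.43 0.54 -7.81 ang 0.12 F 3.9 20.359319558316773 10.45
```

```bash
python3 -m creep '[[0,0,0.7,0,0,0,10],[0,0,1.4,0,0,0,10],[0,0,1.4,0,0,0,10],[0,0,1.4,0,0,0,10]]'; python3 goal.py -9.5
```

```text
time: 10.85
eef_pos: [680.5, 77.6, 148.5]
eef_rot: [0.962, -0.046, 0.268, 0.013]
force: [-4.3, -0.8, 5.8]
width: 20.5
grip_force: 62.4
-9.5 [680.4  78.1 148.1] [-0.4 -0.5  0.3] [ 0.01 -0.12 -0.04]
cap in rim frame x,y,h 0.43 0.52 -9.25 ang 0.12 F 7.15 20.45386585875135 10.85
```

```bash
python3 -m creep '[[0,0,0.8,0,0,0,10],[0,0,0.8,0,0,0,10],[0,0,0.8,0,0,0,10],[0,0,0.8,0,0,0,10]]'; python3 goal.py -9.5
```

```text
time: 11.25
eef_pos: [680.9, 77.5, 147.9]
eef_rot: [0.962, -0.046, 0.268, 0.013]
force: [-4.8, -0.6, 6.7]
width: 20.2
grip_force: 62.7
-9.5 [680.4  78.1 148.1] [-0.4 -0.5 -0.5] [ 0.01 -0.12 -0.04]
cap in rim frame x,y,h 0.44 0.54 -9.97 ang 0.12 F 8.13 20.245623508653093 11.25
```

```bash
python3 -m creep '[[0,0,0.4,0,0,0,10],[0,0,0.4,0,0,0,10],[0,0,0.4,0,0,0,24],[0,0,0.4,0,0,0,28],[0,0,0.4,0,0,0,32],[0,0,0.4,0,0,0,36],[0,0,0.4,0,0,0,42],[0,0,0.4,0,0,0,46],[0,0,0.4,0,0,0,48],[0,0,0.4,0,0,0,48]]'; python3 goal.py
```

```text
time: 12.25
eef_pos: [681.1, 77.4, 147.2]
eef_rot: [0.962, -0.046, 0.268, 0.013]
force: [-0.0, -1.0, -0.1]
width: 48.2
grip_force: 0.0
cap in rim frame x,y,h 0.23 0.66 -10.69 ang 0.09 F -0.16 48.163637375391986 12.25
```

```bash
python3 -m creep '[[0,0,-10,0,0,0,48],[0,0,-40,0,0,0,48],[0,0,-80,0,0,0,50],[0,0,-100,0,0,0,50],[0,0,-100,0,0,0,50],[0,0,-100,0,0,0,50],[0,0,-100,0,0,0,50]]'
python3 - <<'E'
from rim import *
from goal import c,n as n0,x,y
im,de,P,st=snap('wrist')
cv2.imwrite('pics/w7.png',cv2.resize(im[90:290,220:420],None,fx=3,fy=3,interpolation=cv2.INTER_CUBIC)[...,::-1])
L=np.dstack([(P-c)@x,(P-c)@y,(P-c)@n0]); r=np.hypot(L[...,0],L[...,1])
D=L[(r<22)&(abs(L[...,2])<6)]; m=D.mean(0); nn=np.linalg.svd(D-m)[2][2]; print('deck',m.round(2),nn.round(3),np.median(D[:,2]))
rr=L[(r>28)&(r<33)&(abs(L[...,2])<6)]; print('rim h',np.median(rr[:,2]))
T=L[(r<25)&(L[...,2]>15)&(L[...,2]<26)]
for s in(-1,1): q=T[T[:,1]*s>0]; print('tab',s,len(q),q.min(0).round(1),q.max(0).round(1),np.median(q,0).round(1))
print(st['force'],st['time'])
E
```

```text
time: 12.95
eef_pos: [629.5, 82.0, 232.0]
eef_rot: [0.962, -0.046, 0.267, 0.013]
force: [-0.3, -0.9, 0.4]
width: 50.2
grip_force: 0.0
deck [0.96 0.08 2.28] [0.001 0.001 1.   ] 2.277208614096397
rim h 0.004431129450940955
tab -1 157 [ -9.1 -16.9  16.5] [ 10.4 -12.8  22.7] [  1.5 -14.5  21.1]
tab 1 164 [-8.9 13.1 15.1] [10.3 17.6 22.6] [ 1.7 15.2 21.1]
[-0.33856002 -0.91592408  0.38476236] 12.95
```

View pics/w7.png

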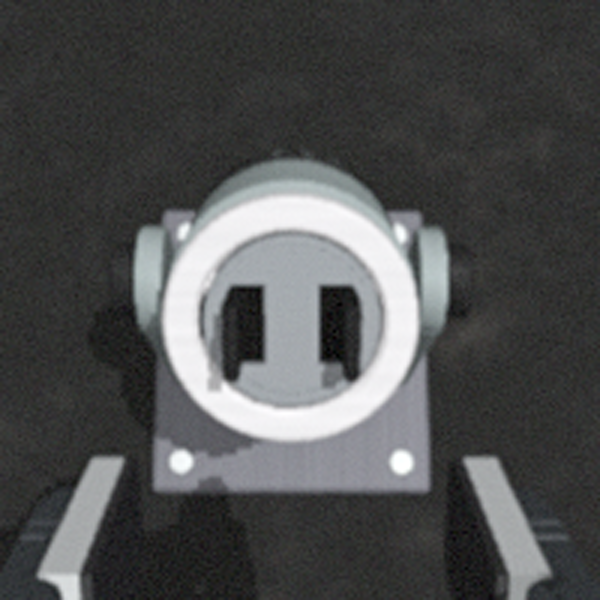

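The cap is seated square. Its deck is 2.2 mm above the rim, so the seal is pressed about 1.4 mm. Both tabs are fully out, about 34 mm across, at crop (245,325) and (338,325). The arm is clear, so I hand in.

```bash
python3 -c "
from plant import robot
print(robot.close_job())"
```

```text
the job is handed in; nothing more can be done
None
```

The job is handed in: by my last measurement the smaller cap sits square and latched in the lens tube's mouth, both tabs sprung out and the seal pressed about 1.4 mm, with the gripper clear at 13 s of the 48 s allowed; no verdict was returned.

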